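# Put the mixed bench things away, each kind in its own place

## Robot

A 6-joint arm with a two-finger parallel gripper is mounted at the origin on a cart in front of the work surface, level with it; the furniture and walls round the work are solid. World frame = base frame: x ahead of the robot, y to its left, z up, the work surface at z = 0. Lengths are in m, angles in rad, forces in N, time in s.
With the tool pointing down it reaches from about 0.325 to 0.85 m from the base axis. Payload 4.4 kg.
Tool frame: the origin (TCP) lies midway between the tips of the shut fingers; the grasp point (between the pads) lies 19 mm behind it; z points along the fingers, y is the line along which they close (so a half turn about z gives the same grasp; the last joint's range is limited). The gripper opens to 94 mm and grips with 3 to 60 N. Pads are 16 mm wide; open, the fingers measure 119 mm over their backs; the gripper's body (75 mm by 177 mm) begins 78 mm behind the grasp point.
Start: joints at [1.151, 0.207, 1.542, -0, 1.393, -0.15], TCP at [0.153, 0.554, 0.205] pointing down, gripper open.
Joint ranges: [-2.73, 2.73], [-0.86, 2.22], [0.23, 2.46], [-1.11, 4.25], [0.08, 2.63], [-2.82, 2.82]. Speed limits (rad/s): [2.79, 2.79, 3.14, 3.14, 3.14, 3.14].

## Interface

Orientations are given as [roll, pitch, yaw] about the fixed x, y, z axes, in that order (R = Rz(yaw) Ry(pitch) Rx(roll)).
In Python, from plant import ctrl gives the robot as it stands.
- The arm moves only by the shell command python3 -m inch 'ROWS'. ROWS is JSON, a list that holds one entry, the list of rows, each a list of 7 numbers: the finger opening in mm, from 0 to 94, then the shift along the tool's x, y, z in mm, then the turn, a rotation vector about the tool's x, y, z in degrees. In form: [[[grip, x, y, z, rx, ry, rz], ...]]. A call has 1 to 20 rows; each row is the pose to reach, as a shift and turn from the pose commanded when the call began, along the tool's axes at that moment; what a row does not reach only later rows make up. A row lasts 1/8 s, in which the tool goes at most 62.5 mm and 10.7 degrees, less where a joint would pass 70% of its speed; a pose out of reach is approached as far as the arm can. A call with a gripper value outside its range is refused whole. The fingers move at their own pace and stop on an object; the grip force is fixed at half the most. Time passes only in rows, so rows that repeat a pose let the fingers close. It gives the time, the measured TCP pose, the force, the opening and the grip force at its end, in the units of the state.
- ctrl.state(): the state, without advancing time (a new reading comes with each control period).
- ctrl.grab_frame(name): name is "scene" or "top" or "wrist"; returns the picture (480x640x3 uint8, red, green, blue); there is no depth.
- ctrl.camera_params(name): a dict with "vertical_fov" (degrees; the focal length in pixels is half the picture's height over the tangent of half this angle, whatever the lens; pixels are square), "cx", "cy" (the principal point, pixels), "T" (4x4, takes a point from camera to world coordinates); the wrist camera has in their place "T_tool_cam" (4x4, takes a point from camera to tool coordinates, whose origin is the TCP and whose axes are the flange's). Camera axes: x right, y down, z forward; pixel columns grow to the right and rows downward; lengths in m; the calibration is good to about 2 mm. A picture is of the moment at which its call begins: read the wrist's pose just before it. camera_params takes no time and is no camera call.
- ctrl.hand_in(): hands the job in; it is judged then, once.
Trained networks look in the newest picture that a camera, given by its name, has taken for a name from the list of things; names that differ only in an ending like _2 or _b are one class to them, and where a whole thing is asked for, a point or a joint stands for the part that bears it (a point fixed in the world has none). Each returns a list of dicts, best first, with "p" (0 to 1); they miss things now and then, are a little off and sometimes report something else, mostly with a low value. They report only what shows in the picture. A call takes as long as a camera call. They do not tell look-alikes from the thing itself.
- ctrl.spot_in(query, camera): "bbox" ([left, top, width, height] in pixels, round what is visible of it).
- ctrl.silhouettes(query, camera): "pixels" (480x640 bool, what is visible of it) and "bbox" ([left, top, width, height] in pixels, round what is visible of it).
- ctrl.place_of(query, camera): "point" ([row, column] in pixels: a listed point, or the origin of a listed thing).
The state is a dict: "t": time; "q": joint angles; "qd": joint speeds; "joint_torque": joint torques, N m; "tcp_pos": TCP position; "tcp_rot": TCP orientation; "wrist_force": force on the tool from outside, world axes, zero at the start; "moment": the same for the moment, N m; "width": finger opening in m; "finger_force": force on a finger pad.
Only numpy, scipy, OpenCV 4.12 (cv2) and the standard library are available. Lean on these libraries where they do the work, as an engineer would, in place of code of your own. Each camera call takes 0.05 s, during which the arm holds its last target. There are 200 camera calls.

## Task

Sort the things left on the bench: stand the two brass weights that are out on the bench in the wooden block, the large one in the large round well and the small one in the small well; stand the two white sample pots in the aluminium tray, one in each bay; and lift the small white beaker out of the steel cup and stand it in the middle of the square glass plate. Everything stands upright on its base at the end, and the steel cup is to stay standing where it is: do not lift it along with the beaker or push it about.

Things in the scene. Friction and masses are not known exactly. Their poses are not given: they have to be found in the camera images.
- big_weight_c (a point): centre, half-way up, of the larger brass check weight: 33 mm body diameter, 52 mm high overall (body up to about 38 mm, then a narrow neck and a round knob about 19 mm across at the top), 0.5 kg. Stands on the bench; z axis up (the weights in the open wooden box at the back are not meant). Best held by the knob or the top of the body, because its foot goes into a well.
- small_weight_c (a point): centre, half-way up, of the smaller brass check weight: same shape, 26 mm body diameter, 41 mm high overall (body up to about 30 mm, knob about 15 mm across at the top), 0.2 kg. Stands on the bench; z axis up.
- tall_pot_c (a point): centre, half-way up, of the larger white sample pot with white snap lid: 54 mm diameter at the lid, slightly narrower below, 57 mm high, light. Stands on the bench; z axis up. Hold it round the lid or the upper wall.
- short_pot_c (a point): centre, half-way up, of the smaller white sample pot with white snap lid: 46 mm diameter at the lid, 42 mm below, 44 mm high, light. Stands on the bench; z axis up. Hold it round the lid or the upper wall.
- beaker_c (a point): centre, half-way up, of the small open white plastic beaker: 55 mm diameter at the lip, 48 mm below, 68 mm high, light. At the start it stands nested in the steel cup, on the cup's 3 mm floor, so that its upper 31 mm project above the cup's rim; take it there, from above. z axis up.
- steel_cup: squat round open steel cup, 61 mm outer diameter, 65 mm over its rolled rim, 40 mm high, loose, 0.12 kg; origin at the centre of its underside, z up. The small beaker stands in it with about 3 mm of play all round. It stays where it stands.
- weight_block: wooden block fixed to the bench, 68 x 122 x 22 mm, long along its y axis; origin at the centre of its underside, z up. Two round wells in its top, 10 mm deep (well floor 12 mm above the bench): the large one, 49 mm diameter, is centred at y = +28 mm, the small one, 42 mm diameter, at y = -32 mm (both x = 0).
- pot_tray: shallow open aluminium tray fixed to the bench, 80 x 150 mm, rim 12 mm high (14 mm over the rolled long edges), walls and floor 3 mm; long along its y axis; origin at the centre of its underside, z up. A wall across the middle parts it into two equal bays about 70 mm long and 74 mm wide, centred at y = +37 mm and y = -37 mm. Either pot may go in either bay.
- glass_plate: square pale green glass plate lying fixed on the bench, 96 x 96 x 6 mm; origin at the centre of its underside, z up. (Another such plate lies under the tall needle stand at the back; it is not meant.)
There are look-alikes about, which are no part of the job. Leave any green look-alike of the steel_cup alone.

How it is judged:
By the outcome, as a careful person would: the job done as asked, in the order asked, and still so for the second after the job is handed in, with the robot touching nothing.
It also fails if it takes over 141 s, if anything falls off the work surface, if the arm or the gripper's body presses on something with over 40 N, if the wrist force passes 120 N, or if a joint passes its speed limit or range.

## Working session

There is one attempt and no reset: what is moved stays moved. The work goes in short steps, Python scripts to look and compute and a shell command to move; the robot and the scene stay as the last step left them, time stands still between calls to the robot, and variables do not carry over. Pictures are saved under pics/ and viewed, at most 17 in all, crops included, and the job is handed in when it is done.

```bash
ls; mkdir -p pics; python3 - <<'E'
from plant import ctrl
import cv2,numpy as np
s=ctrl.state();print(s['t'],s['tcp_pos'],s['tcp_rot'],s['width'])
for n in ['top','scene']:
    cv2.imwrite(f'pics/{n}0.png',ctrl.grab_frame(n)[:,:,::-1]);p=ctrl.camera_params(n);print(n,p)
    for k in ['big_weight_c','small_weight_c','tall_pot_c','short_pot_c','beaker_c','steel_cup','weight_block','pot_tray','glass_plate']:
        print(k,[(round(d['p'],2),np.round(d['point']).tolist()) for d in ctrl.place_of(k,n)][:4])
print(ctrl.camera_params('wrist'))
E
```

```text
pics
0.0 [0.15236533 0.55361881 0.20431041] [-3.13937603e+00 -3.29264631e-04  2.87283609e+00] 0.09426941715193497
top {'vertical_fov': 55.68393716179892, 'cx': 319.78151820535476, 'cy': 238.1852225191083, 'T': array([[-0.00824582, -0.99764842,  0.06804141,  0.45056673],
       [-0.99962816,  0.00999253,  0.02537105, -0.01162986],
       [-0.02599129, -0.0678069 , -0.99735985,  1.31164631],
       [ 0.        ,  0.        ,  0.        ,  1.        ]])}
big_weight_c [(0.73, [266.0, 284.0]), (0.65, [225.0, 394.0])]
small_weight_c [(0.52, [197.0, 342.0])]
tall_pot_c [(0.75, [254.0, 363.0])]
short_pot_c [(0.52, [216.0, 233.0]), (0.4, [197.0, 287.0]), (0.19, [254.0, 454.0])]
beaker_c [(0.77, [196.0, 290.0])]
steel_cup [(0.82, [289.0, 330.0]), (0.41, [196.0, 292.0])]
weight_block [(0.91, [257.0, 456.0])]
pot_tray [(0.9, [267.0, 204.0]), (0.49, [198.0, 290.0])]
glass_plate [(0.61, [266.0, 283.0])]
scene {'vertical_fov': 43.65444104345883, 'cx': 328.07815336036913, 'cy': 231.7652789919906, 'T': array([[ 0.72923201, -0.46583819,  0.50121398, -0.09770559],
       [-0.68397635, -0.51756904,  0.5
[... 289 characters left out ...]
t_pot_c [(0.82, [176.0, 274.0])]
beaker_c [(0.91, [194.0, 334.0])]
steel_cup [(0.86, [286.0, 283.0]), (0.69, [204.0, 334.0])]
weight_block [(0.57, [373.0, 443.0]), (0.53, [278.0, 334.0])]
pot_tray [(0.65, [188.0, 203.0])]
glass_plate [(0.75, [238.0, 262.0])]
{'vertical_fov': 68.30815297276726, 'cx': 319.8475423316451, 'cy': 237.8163099218886, 'T_tool_cam': array([[ 5.12382281e-04, -9.57934288e-01, -2.86987172e-01,
         8.46910183e-02],
       [ 9.99999778e-01,  3.68460572e-04,  5.55499226e-04,
        -5.62943441e-04],
       [-4.26388298e-04, -2.86987392e-01,  9.57934264e-01,
        -1.78236221e-01],
       [ 0.00000000e+00,  0.00000000e+00,  0.00000000e+00,
         1.00000000e+00]])}
```

View pics/top0.png

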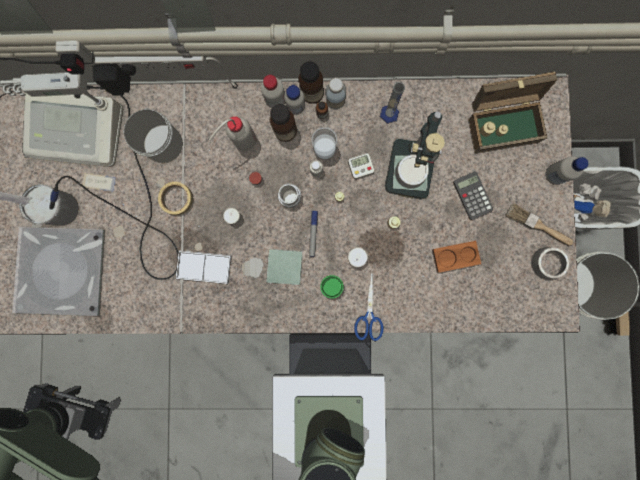

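View pics/scene0.png

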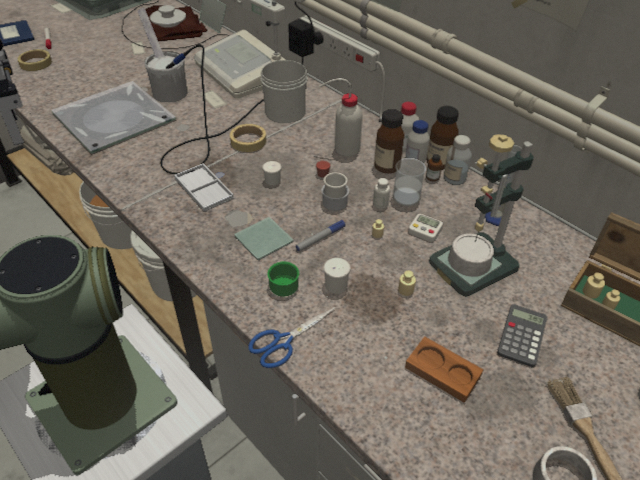

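The top view shows the big weight at (394,222), small weight (340,197), tall pot (358,257) and short pot (232,215). The beaker is in the cup at (289,196), the block at (457,256), the tray at (204,267), the plate at (284,266) and the green decoy cup at (332,288). The scene view agrees.

```bash
cat > h.py <<'E'
from plant import ctrl
import cv2,numpy as np
from scipy.spatial.transform import Rotation as R
def cam(n):
    p=ctrl.camera_params(n);f=240/np.tan(np.radians(p['vertical_fov']/2))
    if n=='wrist':
        s=ctrl.state();T=np.eye(4);T[:3,:3]=R.from_euler('xyz',s['tcp_rot']).as_matrix();T[:3,3]=s['tcp_pos'];T=T@p['T_tool_cam']
    else: T=p['T']
    return f,p['cx'],p['cy'],T
def ray(c,rc):
    f,cx,cy,T=c;d=T[:3,:3]@np.array([(rc[1]-cx)/f,(rc[0]-cy)/f,1]);return T[:3,3],d
def onz(c,rc,z):
    o,d=ray(c,rc);return o+d*(z-o[2])/d[2]
def proj(c,P):
    f,cx,cy,T=c;q=T[:3,:3].T@(np.array(P)-T[:3,3]);return q[1]/q[2]*f+cy,q[0]/q[2]*f+cx
def go(P,yaw=None):
    "shift (mm) in tool axes & yaw turn (deg about tool z) to TCP P"
    s=ctrl.state();M=R.from_euler('xyz',s['tcp_rot'])
    print('shift',np.round(1e3*M.inv().apply(np.array(P)-s['tcp_pos']),1),end=' ')
    if yaw is not None:
        t=R.from_euler('xyz',[np.pi,0,yaw]);print('turn',np.round(np.degrees((M.inv()*t).as_rotvec()),1),end=' ')
    print()
E
python3 - <<'E'
from h import *
top=cam('top');sc=cam('scene')
T=dict(big=(225,394,.026),small=(197,342,.02),tall=(254,363,.028),short=(216,233,.022),beaker=(196,290,.037),block=(257,456,0),tray=(267,204,0),plate=(266,283,0))
S=dict(big=(282,408,.026),small=(228,380,.02),tall=(277,338,.028),short=(176,274,.022),beaker=(194,334,.037),block=(373,443,0),tray=(188,203,0),plate=(238,262,0))
for k in T:
    a,b=onz(top,T[k],T[k][2]),onz(sc,S[k],S[k][2]);print(k,a.round(3),b.round(3))
# block / tray orientation from silhouettes in top
ctrl.grab_frame('top')
for k,h in (('weight_block',.022),('pot_tray',.012),('glass_plate',.006)):
    for d in ctrl.silhouettes(k,'top')[:2]:
        r=cv2.minAreaRect(np.argwhere(d['pixels']).astype(np.float32));b=cv2.boxPoints(r)
        W=np.array([onz(top,p,h) for p in b]);e=W[1]-W[0],W[2]-W[1];print(k,round(d['p'],2),'c',W.mean(0).round(3),[(round(np.linalg.norm(v),3),round(np.degrees(np.arctan2(v[1],v[0])),1)) for v in e])
c=cv2.imread('pics/top0.png')
cv2.imwrite('pics/crop.png',cv2.resize(c[170:300,170:490],None,fx=2.5,fy=2.5,interpolation=cv2.INTER_CUBIC))
E
```

```text
big [ 0.574 -0.189  0.026] [ 0.586 -0.194  0.026]
small [ 0.656 -0.043  0.02 ] [ 0.665 -0.042  0.02 ]
tall [ 0.492 -0.1    0.028] [ 0.488 -0.089  0.028]
short [0.605 0.27  0.022] [0.604 0.257 0.022]
beaker [0.658 0.104 0.037] [0.655 0.098 0.037]
block [ 0.482 -0.368  0.   ] [ 0.486 -0.371  0.   ]
tray [0.46  0.358 0.   ] [ 0.462  0.358 -0.   ]
plate [0.461 0.129 0.   ] [0.461 0.126 0.   ]
weight_block 0.81 c [ 0.484 -0.361  0.022] [(np.float64(0.128), np.float64(100.8)), (np.float64(0.068), np.float64(-170.1))]
pot_tray 0.9 c [0.459 0.359 0.012] [(np.float64(0.087), np.float64(172.9)), (np.float64(0.156), np.float64(-98.1))]
glass_plate 0.65 c [0.459 0.126 0.006] [(np.float64(0.099), np.float64(176.6)), (np.float64(0.101), np.float64(-93.8))]
```

```bash
python3 -c "
from h import *
go([.58,-.19,.19],np.pi)"
```

```text
shift [-609.6 -604.2   15.4] turn [  0.   -0.  -15.4]
```

View pics/crop.png

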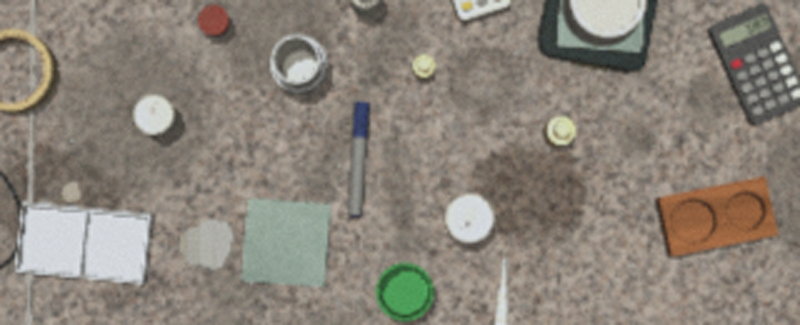

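The crop shows the large well on the left, at crop pixel (692,221), which is the +y end. The small well is at (745,210).

```bash
python3 -m inch '[[[80,-50,-50,0,0,0,0],[80,-100,-100,0,0,0,0],[80,-145,-145,0,0,0,0],[80,-190,-190,0,0,0,0],[80,-235,-235,5,0,0,0],[80,-280,-280,10,0,0,0],[80,-325,-322,15,0,0,-4],[80,-370,-367,15,0,0,-8],[80,-415,-411,15,0,0,-12],[80,-460,-456,15,0,0,-15.4],[80,-505,-500,15,0,0,-15.4],[80,-550,-545,15,0,0,-15.4],[80,-590,-584,15,0,0,-15.4],[80,-610,-604,15,0,0,-15.4],[80,-610,-604,15,0,0,-15.4],[80,-610,-604,15,0,0,-15.4]]]'
cat > look.py <<'E'
import sys
from h import *
def look(items,save=None):
    s=ctrl.state();print('t',s['t'],'tcp',s['tcp_pos'].round(4),'rot',np.round(s['tcp_rot'],3))
    c=cam('wrist');im=ctrl.grab_frame('wrist')
    if save: cv2.imwrite(save,im[:,:,::-1])
    for k,z in items:
        for d in ctrl.place_of(k,'wrist')[:3]: print(k,round(d['p'],2),np.round(d['point']),onz(c,d['point'],z).round(4))
if __name__=='__main__':
    a=sys.argv[2:];look([(a[i],float(a[i+1])) for i in range(0,len(a),2)],sys.argv[1] if sys.argv[1]!='-' else None)
E
python3 look.py pics/w1.png big_weight_c .026 tall_pot_c .028 weight_block 0
```

```text
t: 3.2
tcp_pos: [0.5798, -0.1893, 0.19]
tcp_rot: [3.141, -0.001, 3.141]
wrist_force: [-0.5, 1.5, 0.4]
width: 0.0803
finger_force: 0.0
t 3.2 tcp [ 0.5798 -0.1893  0.19  ] rot [ 3.141e+00 -1.000e-03  3.141e+00]
big_weight_c 0.62 [224. 324.] [ 0.5825 -0.1847  0.026 ]
tall_pot_c 0.76 [119. 433.] [ 0.4836 -0.0858  0.028 ]
weight_block 0.93 [123. 140.] [ 0.4866 -0.3671  0.    ]
weight_block 0.37 [292. 463.] [ 0.6696 -0.0261  0.    ]
```

View pics/w1.png

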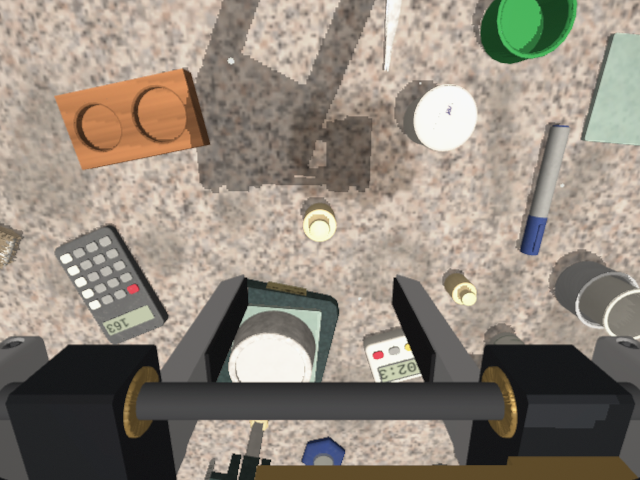

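The wrist picture shows the big weight's knob at (319,229) and the small weight's knob at (467,297). The block's large well is at (161,114) and its small well at (100,128). The tall pot's lid is at (445,118).

```bash
python3 - <<'E'
from h import *
c=cam('wrist')
for k,rc,z in (('bigknob',(229,319),.05),('smallknob',(297,467),.04),('large well rim',(114,161),.022),('small well rim',(128,100),.022),('lid',(118,445),.057)): print(k,onz(c,rc,z).round(4))
b=onz(c,(229,319),.05)
go([b[0],b[1],.04],np.pi)
E
```

```text
bigknob [ 0.5822 -0.1895  0.05  ]
smallknob [ 0.6567 -0.0381  0.04  ]
large well rim [ 0.4798 -0.336   0.022 ]
small well rim [ 0.4923 -0.3947  0.022 ]
lid [ 0.484  -0.0843  0.057 ]
shift [ -2.2  -1.  150.7] turn [0.  0.  0.1]
```

```bash
python3 -m inch '[[[80,-2,0,40,0,0,0],[80,-2,0,90,0,0,0],[80,-2,0,130,0,0,0],[80,-2,0,155,0,0,0],[80,-2,0,173,0,0,0],[80,-2,0,173,0,0,0],[0,-2,0,173,0,0,0],[0,-2,0,173,0,0,0],[0,-2,0,173,0,0,0],[0,-2,0,173,0,0,0],[0,-2,0,173,0,0,0],[0,-2,0,173,0,0,0],[0,-2,0,173,0,0,0],[0,-2,0,173,0,0,0]]]'
```

```text
t: 5.15
tcp_pos: [0.5825, -0.1899, 0.0176]
tcp_rot: [3.142, 0.0, -3.142]
wrist_force: [-0.1, 0.3, 2.6]
width: 0.0316
finger_force: 30.0
```

```bash
python3 -m inch '[[[0,0,0,-20,0,0,0],[0,0,0,-50,0,0,0],[0,10,-15,-80,0,0,0],[0,35,-50,-90,0,0,0],[0,60,-90,-90,0,0,0],[0,85,-125,-90,0,0,0],[0,98,-142,-90,0,0,0],[0,102,-146,-90,0,0,0],[0,102,-146,-90,0,0,0],[0,102,-146,-90,0,0,0]]]'
python3 look.py pics/w2.png weight_block 0 big_weight_c .1
```

```text
t: 6.4
tcp_pos: [0.4812, -0.3347, 0.1073]
tcp_rot: [3.141, 0.0, -3.14]
wrist_force: [-0.5, 0.9, -4.8]
width: 0.0311
finger_force: 29.9
t 6.4 tcp [ 0.4812 -0.3347  0.1073] rot [ 3.141  0.    -3.14 ]
weight_block 0.67 [244. 282.] [ 0.4873 -0.3667  0.    ]
big_weight_c 0.58 [300. 321.] [ 0.4895 -0.3341  0.1   ]
```

View pics/w2.png

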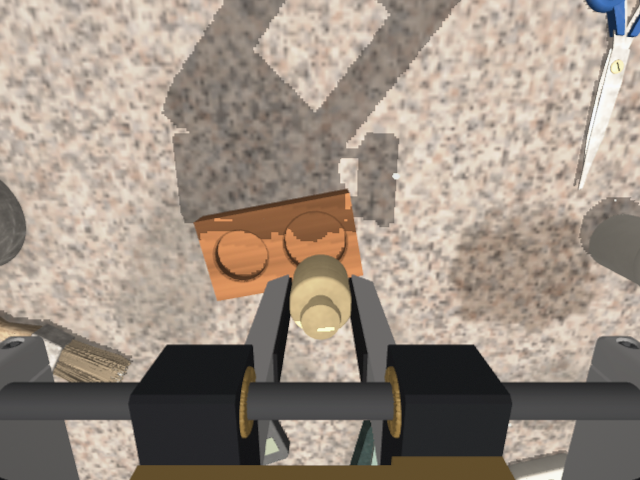

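The weight is held upright. The large well is at (315,242) and the small well at (242,254).

```bash
python3 - <<'E'
from h import *
c=cam('wrist')
for rc in ((242,315),(254,242)): print(onz(c,rc,.022).round(4))
go([*onz(c,(242,315),.022)[:2],.0176+.012+.001])
E
```

```text
[ 0.4787 -0.339   0.022 ]
[ 0.4887 -0.3966  0.022 ]
shift [ 2.4 -4.  76.8]
```

```bash
python3 -m inch '[[[0,2,-4,25,0,0,0],[0,2,-4,50,0,0,0],[0,2,-4,65,0,0,0],[0,2,-4,72,0,0,0],[0,2,-4,77,0,0,0],[0,2,-4,77,0,0,0],[0,2,-4,77,0,0,0]]]'
```

```text
t: 7.42
tcp_pos: [0.479, -0.3405, 0.0313]
tcp_rot: [-3.14, 0.001, -3.142]
wrist_force: [0.3, 0.9, -5.8]
width: 0.0305
finger_force: 29.9
```

```bash
python3 -m inch '[[[0,0,0,1,0,0,0],[0,0,0,2,0,0,0],[40,0,0,2,0,0,0],[56,0,0,2,0,0,0],[60,0,0,2,0,0,0],[60,0,0,2,0,0,0],[60,0,0,2,0,0,0],[60,0,0,-30,0,0,0],[60,0,0,-80,0,0,0],[60,0,0,-120,0,0,0],[60,0,0,-120,0,0,0]]]'
python3 - <<'E'
from h import *
c=cam('wrist');cv2.imwrite('pics/w3.png',ctrl.grab_frame('wrist')[:,:,::-1])
go([.657,-.038,.16],np.pi)
E
```

```text
t: 8.8
tcp_pos: [0.4808, -0.3422, 0.1549]
tcp_rot: [-3.135, 0.007, -3.141]
wrist_force: [-0.1, 0.5, -0.4]
width: 0.06
finger_force: 0.0
shift [-177.7  302.8   -8.2] turn [-0.2  0.2  0. ]
```

View pics/w3.png

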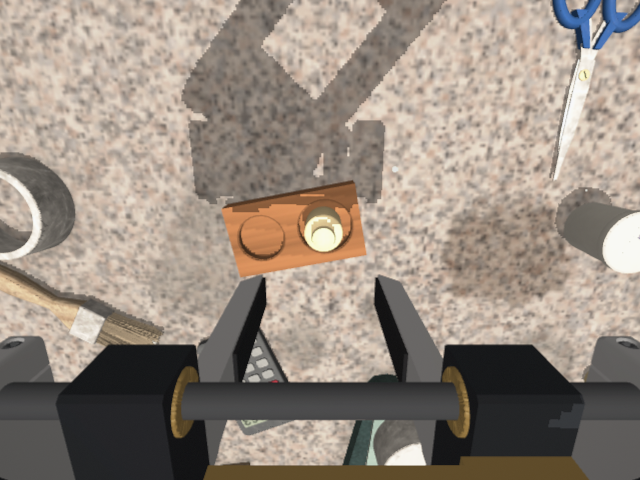

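The big weight stands in the large well, with its knob at (323,235).

```bash
python3 -m inch '[[[70,-20,35,-5,0,0,0],[70,-50,85,-5,0,0,0],[70,-80,136,-5,0,0,0],[70,-110,187,-5,0,0,0],[70,-140,238,-5,0,0,0],[70,-165,280,-5,0,0,0],[70,-178,303,-5,0,0,0],[70,-178,303,-5,0,0,0],[70,-178,303,-5,0,0,0]]]'
python3 look.py pics/w4.png small_weight_c .02 beaker_c .037
```

```text
t: 9.98
tcp_pos: [0.655, -0.0377, 0.1537]
tcp_rot: [-3.141, -0.003, 3.141]
wrist_force: [-0.6, -0.3, -0.2]
width: 0.0698
finger_force: 0.0
t 9.975 tcp [ 0.655  -0.0377  0.1537] rot [-3.141e+00 -3.000e-03  3.141e+00]
small_weight_c 0.95 [230. 324.] [ 0.6553 -0.0346  0.02  ]
beaker_c 0.72 [233. 322.] [ 0.6536 -0.0359  0.037 ]
beaker_c 0.59 [242. 481.] [0.6621 0.1027 0.037 ]
```

View pics/w4.png

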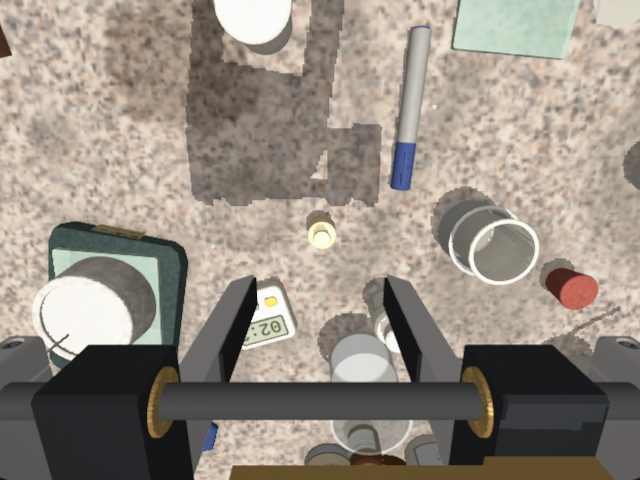

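The small weight's knob is at (321,237). The beaker and cup are at (495,245).

```bash
python3 - <<'E'
from h import *
c=cam('wrist');b=onz(c,(237,321),.04);print(b);go([b[0],b[1],.013],np.pi)
E
```

```text
[ 0.65787833 -0.0376447   0.04      ]
shift [ -2.4   0.8 142. ] turn [-0.  -0.1 -0.1]
```

```bash
python3 -m inch '[[[60,-2,1,40,0,0,0],[60,-2,1,80,0,0,0],[60,-2,1,115,0,0,0],[60,-2,1,132,0,0,0],[60,-2,1,140,0,0,0],[60,-2,1,140,0,0,0],[0,-2,1,140,0,0,0],[0,-2,1,140,0,0,0],[0,-2,1,140,0,0,0],[0,-2,1,140,0,0,0],[0,-2,1,140,0,0,0],[0,-2,1,140,0,0,0],[0,-2,1,140,0,0,0]]]'
python3 -c "
from h import *
go([.4895,-.3965,.08],np.pi)"
```

```text
t: 11.75
tcp_pos: [0.6587, -0.036, 0.0158]
tcp_rot: [-3.141, 0.0, -3.142]
wrist_force: [-0.4, -0.4, 3.2]
width: 0.0238
finger_force: 30.0
shift [ 169.1 -360.5  -64.2] turn [-0.  0.  0.]
```

```bash
python3 -m inch '[[[0,0,0,-20,0,0,0],[0,0,0,-50,0,0,0],[0,5,-10,-80,0,0,0],[0,22,-48,-92,0,0,0],[0,45,-97,-92,0,0,0],[0,68,-146,-92,0,0,0],[0,91,-195,-92,0,0,0],[0,114,-244,-92,0,0,0],[0,137,-293,-92,0,0,0],[0,157,-335,-92,0,0,0],[0,169,-360,-92,0,0,0],[0,169,-360,-92,0,0,0],[0,169,-360,-92,0,0,0]]]'
python3 look.py pics/w5.png weight_block 0 
```

```text
t: 13.38
tcp_pos: [0.4897, -0.3951, 0.1077]
tcp_rot: [3.141, 0.0, -3.141]
wrist_force: [-0.3, 0.7, -1.6]
width: 0.0239
finger_force: 30.0
t 13.375 tcp [ 0.4897 -0.3951  0.1077] rot [ 3.141  0.    -3.141]
weight_block 0.85 [232. 350.] [ 0.4856 -0.3699  0.    ]
```

View pics/w5.png

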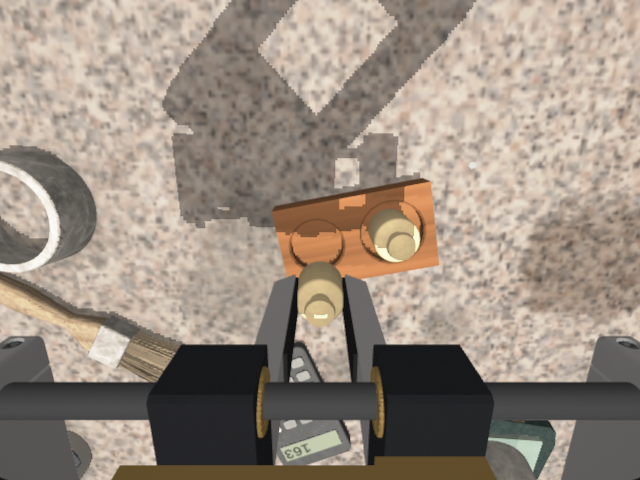

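The small weight is held upright, and the small well is at (316,245).

```bash
python3 - <<'E'
from h import *
c=cam('wrist');b=onz(c,(245,316),.022);print(b);go([b[0],b[1],.0275])
E
```

```text
[ 0.49011655 -0.39773454  0.022     ]
shift [-0.1 -3.2 80. ]
```

```bash
python3 -m inch '[[[0,0,-3,25,0,0,0],[0,0,-3,50,0,0,0],[0,0,-3,68,0,0,0],[0,0,-3,76,0,0,0],[0,0,-3,80,0,0,0],[0,0,-3,81,0,0,0],[0,0,-3,81,0,0,0],[36,0,-3,81,0,0,0],[36,0,-3,81,0,0,0],[36,0,-3,81,0,0,0],[36,0,-3,81,0,0,0],[36,0,-3,50,0,0,0],[36,0,-3,0,0,0,0],[36,0,-3,-45,0,0,0],[60,0,-3,-45,0,0,0]]]'
python3 - <<'E'
from h import *
cv2.imwrite('pics/w6.png',ctrl.grab_frame('wrist')[:,:,::-1])
go([.484,-.086,.15],np.pi)
E
```

```text
t: 15.35
tcp_pos: [0.492, -0.4018, 0.158]
tcp_rot: [-3.134, 0.007, -3.142]
wrist_force: [0.6, -0.9, 1.1]
width: 0.0427
finger_force: 0.0
shift [  6.5 314.2   3.7] turn [-0.2  0.2  0. ]
```

View pics/w6.png

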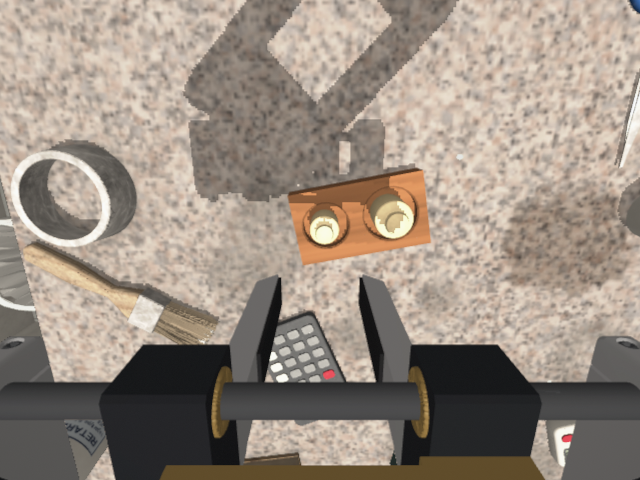

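Both weights now stand in their wells. Next is the tall pot.

```bash
python3 -m inch '[[[90,1,40,0,0,0,0],[90,2,95,0,0,0,0],[90,3,150,0,0,0,0],[90,4,205,0,0,0,0],[90,5,255,0,0,0,0],[90,6,295,0,0,0,0],[90,6,312,0,0,0,0],[90,6,312,0,0,0,0],[90,6,312,0,0,0,0]]]'
python3 look.py - tall_pot_c .028
python3 - <<'E'
from h import *
c=cam('wrist')
for d in ctrl.silhouettes('tall_pot_c','wrist')[:2]:
    p=d['pixels'];print(d['p'],d['bbox'])
    l,t,w,h=d['bbox'];print(onz(c,(t+h-w/2,l+w/2),.057))
E
```

```text
t: 16.52
tcp_pos: [0.4835, -0.0881, 0.1521]
tcp_rot: [-3.141, -0.0, 3.141]
wrist_force: [0.3, 0.5, 0.9]
width: 0.0903
finger_force: 0.0
t 16.525 tcp [ 0.4835 -0.0881  0.1521] rot [-3.141 -0.     3.141]
tall_pot_c 0.95 [232. 323.] [ 0.4837 -0.0852  0.028 ]
0.89 [294.1, 201.3, 64.1, 72.1]
[ 0.48375836 -0.08345888  0.057     ]
0.17 [482.2, 138.4, 134.4, 114.4]
[0.43885607 0.08898792 0.057     ]
```

```bash
python3 -m inch '[[[90,0,3,40,0,0,0],[90,0,3,80,0,0,0],[90,0,3,108,0,0,0],[90,0,3,120,0,0,0],[90,0,3,123,0,0,0],[90,0,3,123,0,0,0],[0,0,3,123,0,0,0],[0,0,3,123,0,0,0],[0,0,3,123,0,0,0],[0,0,3,123,0,0,0],[0,0,3,123,0,0,0],[0,0,3,123,0,0,0],[0,0,3,123,0,0,0],[0,0,3,95,0,0,0],[0,0,3,50,0,0,0],[0,0,3,25,0,0,0]]]'
python3 - <<'E'
from h import *
a=np.radians(-8)  # tray yaw guess: long axis at -98 -> 82 deg
for s in (1,-1):
    P=np.array([.460+s*.037*np.cos(np.radians(82)),.358+s*.037*np.sin(np.radians(82))]);print(P);go([*P,.128],np.pi)
E
```

```text
t: 18.68
tcp_pos: [0.4843, -0.0842, 0.1294]
tcp_rot: [-3.141, 0.002, 3.142]
wrist_force: [-0.6, -0.2, -0.7]
width: 0.0523
finger_force: 30.0
[0.4651494  0.39463992]
shift [ 19.1 478.9   0.9] turn [-0.   0.1 -0. ] 
[0.4548506  0.32136008]
shift [ 29.4 405.6   1. ] turn [-0.   0.1 -0. ]
```

```bash
python3 -m inch '[[[0,1,30,0,0,0,0],[0,3,80,0,0,0,0],[0,5,130,0,0,0,0],[0,7,180,0,0,0,0],[0,9,230,0,0,0,0],[0,11,280,0,0,0,0],[0,13,330,0,0,0,0],[0,15,380,0,0,0,0],[0,17,425,0,0,0,0],[0,19,465,0,0,0,0],[0,19,482,0,0,0,0],[0,19,482,0,0,0,0],[0,19,482,0,0,0,0]]]'
python3 look.py pics/w7.png pot_tray 0 
```

```text
t: 20.3
tcp_pos: [0.4645, 0.3966, 0.1271]
tcp_rot: [-3.14, -0.001, 3.141]
wrist_force: [0.6, 0.2, -0.4]
width: 0.0522
finger_force: 30.0
t 20.3 tcp [0.4645 0.3966 0.1271] rot [-3.140e+00 -1.000e-03  3.141e+00]
pot_tray 0.71 [228. 280.] [0.4621 0.3603 0.    ]
```

View pics/w7.png

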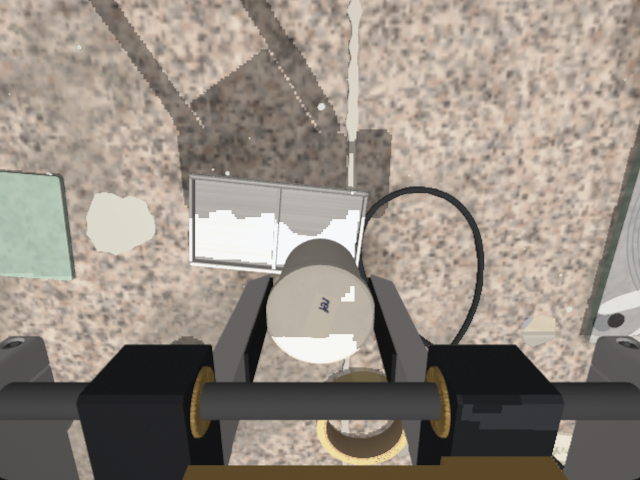

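The pot is held upright. The tray's rim corners are at (191,176), (366,194) and (190,264). The divider runs from (281,186) to (276,270).

```bash
python3 - <<'E'
from h import *
c=cam('wrist')
TL,TR,BL,D1,D2=[onz(c,(r,k),.013)[:2] for k,r in ((191,176),(366,194),(190,264),(281,186),(276,270))]
print(TL,TR,BL,D1,D2)
m=(D1+D2)/2;e=(TR-TL);print('len',np.linalg.norm(e),'w',np.linalg.norm(BL-TL),'mid',m,'alt',TR/2+BL/2)
e/=np.linalg.norm(e);print(np.degrees(np.arctan2(e[1],e[0])))
for s in (.040,-.041):
    P=m+s*e;print(P);go([*P,.1],np.pi)
E
```

```text
[0.41450041 0.29061573] [0.42954174 0.43476332] [0.49158265 0.28158334] [0.42279556 0.36420597] [0.49735745 0.35732691]
len 0.14493021603942052 w 0.07760963649339063 mid [0.46007651 0.36076644] alt [0.4605622  0.35817333]
84.04293127144616
[0.46422784 0.40055044]
shift [ 0.5  4.  27.4] turn [-0.  -0.  -0.1] 
[0.45582139 0.31998784]
shift [  8.8 -76.6  27.4] turn [-0.  -0.  -0.1]
```

```bash
python3 -m inch '[[[0,0,2,35,0,0,0],[0,0,2,65,0,0,0],[0,0,2,85,0,0,0],[0,0,2,93,0,0,0],[0,0,2,96,0,0,0],[0,0,2,96,0,0,0],[70,0,2,96,0,0,0],[74,0,2,96,0,0,0],[74,0,2,96,0,0,0],[74,0,2,96,0,0,0],[74,0,2,70,0,0,0],[74,0,2,30,0,0,0],[80,0,2,-15,0,0,0],[80,0,2,-25,0,0,0]]]'
python3 - <<'E'
from h import *
cv2.imwrite('pics/w8.png',ctrl.grab_frame('wrist')[:,:,::-1])
go([.605,.262,.15],np.pi)
E
```

```text
t: 22.15
tcp_pos: [0.4667, 0.4015, 0.1566]
tcp_rot: [3.138, 0.006, -3.142]
wrist_force: [-0.3, -0.4, -0.9]
width: 0.0799
finger_force: 0.0
shift [-138.8 -139.3    6.2] turn [0.2 0.3 0. ]
```

View pics/w8.png

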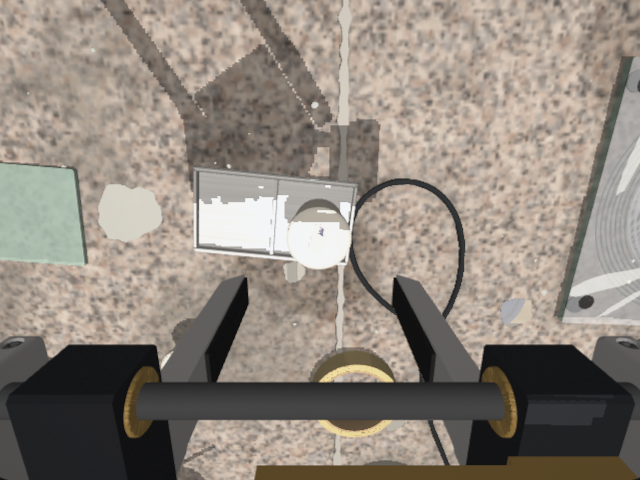

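The tall pot stands in the +y bay, with its lid at (319,237). Next is the short pot.

```bash
python3 -m inch '[[[80,-20,-20,0,0,0,0],[80,-55,-55,0,0,0,0],[80,-95,-95,0,0,0,0],[80,-125,-125,2,0,0,0],[80,-139,-139,4,0,0,0],[80,-139,-139,4,0,0,0],[80,-139,-139,4,0,0,0]]]'
python3 look.py - short_pot_c .022
python3 - <<'E'
from h import *
c=cam('wrist')
for d in ctrl.silhouettes('short_pot_c','wrist')[:2]:
    l,t,w,h=d['bbox'];print(d['p'],d['bbox'],onz(c,(t+h-w/2,l+w/2),.044))
E
```

```text
t: 23.08
tcp_pos: [0.602, 0.2622, 0.1477]
tcp_rot: [3.141, -0.002, -3.14]
wrist_force: [0.8, 0.9, -0.5]
width: 0.0801
finger_force: 0.0
t 23.075 tcp [0.602  0.2622 0.1477] rot [ 3.141e+00 -2.000e-03 -3.140e+00]
short_pot_c 0.91 [236. 327.] [0.6068 0.2683 0.022 ]
0.82 [300.4, 206.1, 53.0, 62.1] [0.60541844 0.26829257 0.044     ]
```

```bash
python3 -m inch '[[[80,-4,5,40,0,0,0],[80,-4,5,80,0,0,0],[80,-4,5,112,0,0,0],[80,-4,5,125,0,0,0],[80,-4,5,130,0,0,0],[80,-4,5,130,0,0,0],[0,-4,5,130,0,0,0],[0,-4,5,130,0,0,0],[0,-4,5,130,0,0,0],[0,-4,5,130,0,0,0],[0,-4,5,130,0,0,0],[0,-4,5,130,0,0,0],[0,-4,5,130,0,0,0],[0,-4,5,105,0,0,0],[0,-4,5,60,0,0,0],[0,-4,5,32,0,0,0],[0,-4,5,32,0,0,0]]]'
python3 - <<'E'
from h import *
go([.4555,.3185,.115],np.pi)
E
```

```text
t: 25.35
tcp_pos: [0.6095, 0.2664, 0.1192]
tcp_rot: [3.14, 0.006, 3.142]
wrist_force: [-0.4, -0.0, -1.1]
width: 0.0437
finger_force: 30.0
shift [154.   52.1   3.4] turn [ 0.1  0.3 -0. ]
```

```bash
python3 -m inch '[[[0,20,7,0,0,0,0],[0,55,19,0,0,0,0],[0,95,33,0,0,0,0],[0,130,46,0,0,0,0],[0,151,52,0,0,0,0],[0,151,52,0,0,0,0],[0,151,52,0,0,0,0]]]'
python3 look.py pics/w9.png pot_tray 0
python3 -c "
from h import *
go([.4555,.3185,.0],np.pi)"
```

```text
t: 26.22
tcp_pos: [0.4575, 0.3178, 0.1163]
tcp_rot: [-3.141, 0.001, 3.141]
wrist_force: [-0.2, -0.3, -0.8]
width: 0.0442
finger_force: 30.0
t 26.225 tcp [0.4575 0.3178 0.1163] rot [-3.141e+00  1.000e-03  3.141e+00]
pot_tray 0.61 [238. 369.] [0.4616 0.3602 0.    ]
shift [  2.4   0.8 116.5] turn [ 0.   0.1 -0.1]
```

View pics/w9.png

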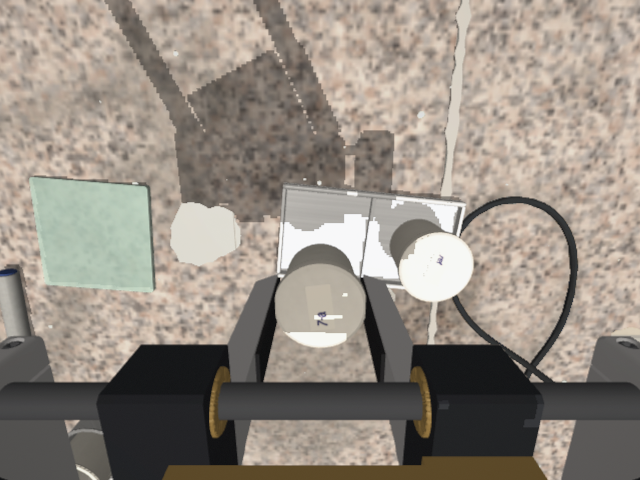

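The short pot is held upright over the −y bay. The tall pot's lid is at (436,267).

```bash
python3 -c "
from h import *
c=cam('wrist');print('tall lid',onz(c,(267,436),.06),'bay',np.mean([onz(c,(r,k),.013) for k,r in ((284,186),(278,275),(371,198),(361,277))],0))"
python3 -m inch '[[[0,2,1,35,0,0,0],[0,2,1,65,0,0,0],[0,2,1,85,0,0,0],[0,2,1,92,0,0,0],[0,2,1,96,0,0,0],[0,2,1,96,0,0,0]]]'
```

```text
tall lid [0.46510993 0.39996753 0.06      ] bay [0.45552901 0.3204981  0.013     ]
t: 27.08
tcp_pos: [0.456, 0.3194, 0.0218]
tcp_rot: [3.141, 0.002, 3.141]
wrist_force: [0.7, 0.3, -0.1]
width: 0.0433
finger_force: 30.0
```

```bash
python3 -m inch '[[[0,0,0,0.5,0,0,0],[58,0,0,0.5,0,0,0],[58,0,0,0.5,0,0,0],[58,0,0,0.5,0,0,0],[58,0,0,-30,0,0,0],[58,0,0,-80,0,0,0],[70,0,0,-120,0,0,0],[90,0,0,-150,0,0,0],[90,0,0,-160,0,0,0],[90,0,0,-160,0,0,0]]]'
python3 - <<'E'
from h import *
c=cam('wrist');im=ctrl.grab_frame('wrist');cv2.imwrite('pics/w10.png',im[:,:,::-1])
go([.658,.102,.17],np.pi)
E
```

```text
t: 28.32
tcp_pos: [0.4545, 0.3191, 0.1803]
tcp_rot: [3.141, 0.0, 3.142]
wrist_force: [0.2, -0.7, -0.5]
width: 0.0895
finger_force: 0.0
shift [-204.3 -216.7    9. ] turn [-0.  -0.1 -0. ]
```

View pics/w10.png

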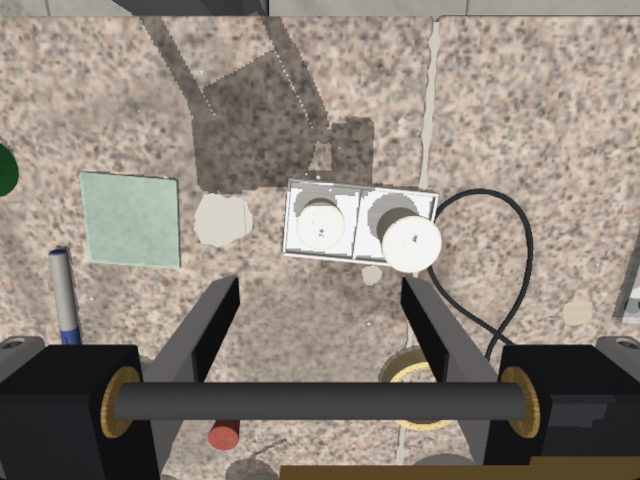

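Both pots stand in their bays, with lids at (320,226) and (412,244). The plate corners are at (81,172), (180,179), (180,268) and (87,264).

```bash
python3 -c "
from h import *
c=cam('wrist');print('plate',np.mean([onz(c,(r,k),.006) for k,r in ((81,172),(180,179),(180,268),(87,264))],0))"
python3 -m inch '[[[90,-25,-27,0,0,0,0],[90,-65,-69,0,0,0,0],[90,-105,-111,0,0,0,0],[90,-145,-154,0,0,0,0],[90,-180,-191,5,0,0,0],[90,-204,-217,9,0,0,0],[90,-204,-217,9,0,0,0],[90,-204,-217,9,0,0,0]]]'
python3 look.py pics/w11.png beaker_c .037 steel_cup 0
python3 - <<'E'
from h import *
c=cam('wrist')
for k in ('beaker_c','steel_cup'):
  for d in ctrl.silhouettes(k,'wrist')[:1]: print(k,d['p'],d['bbox'])
E
```

```text
plate [0.45762276 0.12625187 0.006     ]
t: 29.38
tcp_pos: [0.657, 0.1025, 0.1694]
tcp_rot: [3.141, -0.004, 3.142]
wrist_force: [-0.5, 0.5, -0.2]
width: 0.09
finger_force: 0.0
t 29.375 tcp [0.657  0.1025 0.1694] rot [ 3.141 -0.004  3.142]
beaker_c 0.86 [235. 323.] [0.6622 0.1051 0.037 ]
beaker_c 0.7 [289.2, 204.4, 67.4, 70.6]
steel_cup 0.85 [287.0, 197.4, 73.2, 42.4]
```

View pics/w11.png

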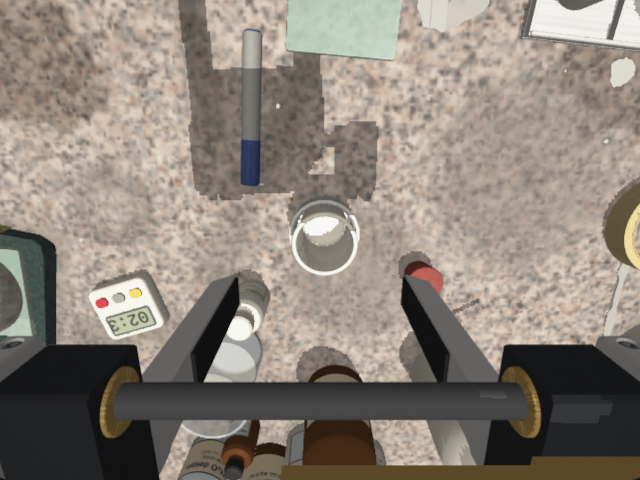

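The beaker lip is at about (325,241), with the cup rim just behind it.

```bash
python3 - <<'E'
from h import *
c=cam('wrist')
b=onz(c,(241,325),.071);print(b,[onz(c,(241,k),.071)[1] for k in (291.5,358.5)]);go([b[0],b[1],.045],np.pi)
E
```

```text
[0.65934526 0.10727275 0.071     ] [np.float64(0.07962908388946241), np.float64(0.13491972783741735)]
shift [ -1.5   4.  126.6] turn [0.  0.  0.1]
```

```bash
python3 -m inch '[[[80,-2,4,40,0,0,0],[80,-2,4,80,0,0,0],[80,-2,4,108,0,0,0],[80,-2,4,120,0,0,0],[80,-2,4,124,0,0,0],[80,-2,4,124,0,0,0],[80,-2,4,124,0,0,0],[0,-2,4,124,0,0,0],[0,-2,4,124,0,0,0],[0,-2,4,124,0,0,0],[0,-2,4,124,0,0,0],[0,-2,4,124,0,0,0],[0,-2,4,124,0,0,0],[0,-2,4,124,0,0,0],[0,-2,4,116,0,0,0],[0,-2,4,106,0,0,0],[0,-2,4,86,0,0,0],[0,-2,4,56,0,0,0],[0,-2,4,24,0,0,0],[0,-2,4,24,0,0,0]]]'
python3 look.py pics/w12.png steel_cup 0
```

```text
t: 32.12
tcp_pos: [0.6636, 0.1062, 0.1528]
tcp_rot: [3.141, 0.01, -3.142]
wrist_force: [0.7, 0.1, 1.1]
width: 0.0515
finger_force: 30.0
t 32.125 tcp [0.6636 0.1062 0.1528] rot [ 3.141  0.01  -3.142]
steel_cup 0.66 [222. 321.] [0.6632 0.1073 0.    ]
```

View pics/w12.png

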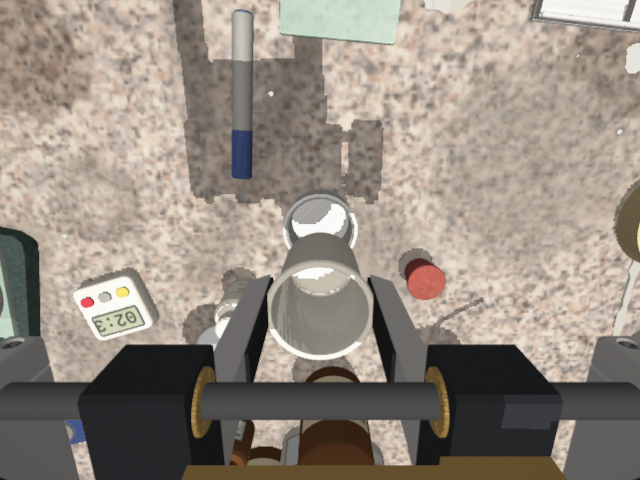

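The cup stayed in place at (320,230) and the beaker is clear of it. Next is the plate.

```bash
python3 -m inch '[[[0,20,2,0,0,0,0],[0,55,6,0,0,0,0],[0,95,10,0,0,0,0],[0,135,14,0,0,0,0],[0,175,18,20,0,0,0],[0,200,20,35,0,0,0],[0,200,20,45,0,0,0],[0,200,20,45,0,0,0],[0,200,20,45,0,0,0]]]'
python3 look.py pics/w13.png glass_plate 0
```

```text
t: 33.35
tcp_pos: [0.462, 0.1259, 0.1028]
tcp_rot: [3.142, 0.001, 3.141]
wrist_force: [0.1, -1.1, -0.5]
width: 0.0512
finger_force: 30.0
t 33.35 tcp [0.462  0.1259 0.1028] rot [3.142e+00 1.000e-03 3.141e+00]
glass_plate 0.82 [234. 318.] [0.458  0.1243 0.    ]
```

View pics/w13.png

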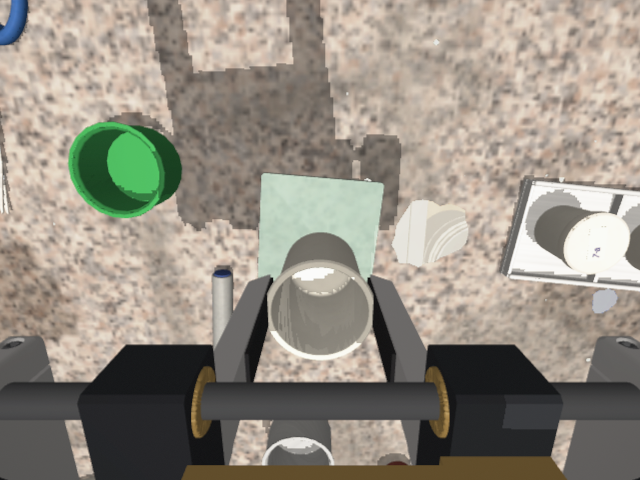

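```bash
python3 - <<'E'
from h import *
c=cam('wrist')
a,b=onz(c,(173,262),.006),onz(c,(183,383),.006);e=(b-a)[:2];print(np.linalg.norm(e));e/=np.linalg.norm(e)
P=(a+b)[:2]/2+.048*np.array([e[1],-e[0]]);print(P);go([*P,.0485],np.pi)
E
```

```text
0.09387766947051897
[0.45938525 0.12406713]
shift [ 2.7 -1.9 54.6] turn [ 0.   0.1 -0. ]
```

```bash
python3 -m inch '[[[0,2,-1,20,0,0,0],[0,2,-1,38,0,0,0],[0,2,-1,47,0,0,0],[0,2,-1,51,0,0,0],[0,2,-1,52,0,0,0],[0,2,-1,52,0,0,0],[0,2,-1,52,0,0,0]]]'
```

```text
t: 34.33
tcp_pos: [0.4589, 0.1251, 0.0509]
tcp_rot: [3.142, 0.001, -3.142]
wrist_force: [1.0, 1.1, -0.5]
width: 0.0517
finger_force: 30.0
```

```bash
python3 -m inch '[[[0,0,0,1,0,0,0],[0,0,0,1,0,0,0],[0,0,0,1,0,0,0]]]'; python3 -m inch '[[[0,0,0,1,0,0,0],[0,0,0,1,0,0,0],[0,0,0,1,0,0,0]]]'
```

```text
t: 34.7
tcp_pos: [0.4593, 0.1252, 0.0505]
tcp_rot: [3.141, 0.002, -3.142]
wrist_force: [0.2, -0.4, 5.3]
width: 0.0513
finger_force: 30.0
t: 35.08
tcp_pos: [0.4598, 0.1252, 0.0504]
tcp_rot: [3.142, 0.003, -3.142]
wrist_force: [-2.8, -0.3, 10.6]
width: 0.0512
finger_force: 30.0
```

Contact; I'll back up 1 mm, release and retreat straight up.

```bash
python3 -m inch '[[[0,0,0,-1.5,0,0,0],[0,0,0,-1.5,0,0,0],[60,0,0,-1.5,0,0,0],[72,0,0,-1.5,0,0,0],[76,0,0,-1.5,0,0,0],[76,0,0,-1.5,0,0,0],[76,0,0,-20,0,0,0],[76,0,0,-60,0,0,0],[76,0,0,-110,0,0,0],[76,0,0,-160,0,0,0],[76,0,0,-160,0,0,0],[76,0,0,-160,0,0,0]]]'
python3 - <<'E'
from h import *
w=cam('wrist');im=ctrl.grab_frame('wrist')
for k,z in (('beaker_c',.04),('glass_plate',0),('steel_cup',0)):
    print(k,[(round(d['p'],2),onz(w,d['point'],z).round(3)) for d in ctrl.place_of(k,'wrist')[:2]])
t=ctrl.grab_frame('top')
a=cv2.resize(im,(480,360));b=cv2.resize(t[150:310,170:490],(480,240))
cv2.imwrite('pics/end.png',np.vstack([a,b])[:,:,::-1])
E
```

```text
t: 36.58
tcp_pos: [0.4579, 0.125, 0.2078]
tcp_rot: [-3.142, -0.001, 3.142]
wrist_force: [-0.7, 0.5, -1.3]
width: 0.076
finger_force: 0.0
beaker_c [(0.58, array([0.461, 0.125, 0.04 ]))]
glass_plate []
steel_cup [(0.6, array([ 0.663,  0.105, -0.   ])), (0.57, array([ 0.404, -0.012,  0.   ]))]
```

View pics/end.png

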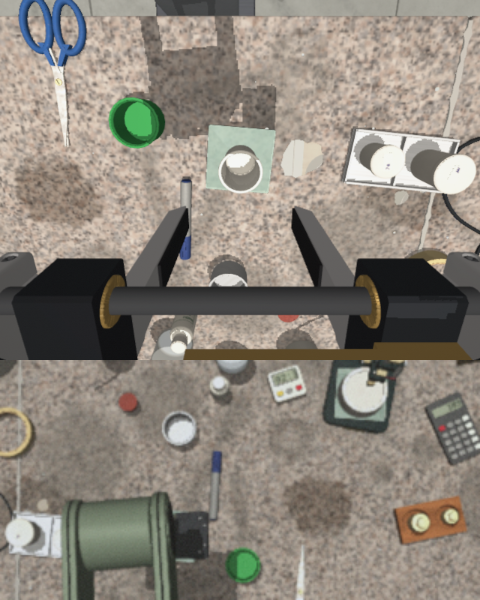

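The final picture shows the beaker upright mid-plate at (240,165), the cup in place, both pots in their bays and both weights in the block.

```bash
python3 -c "
from plant import ctrl
print(ctrl.hand_in())"
```

```text
the job is handed in; nothing more can be done
None
```

I handed the job in at about 37 s: the last pictures show the weights in their wells, one pot in each tray bay, the beaker upright mid-plate and the steel cup where it stood; no verdict came back.

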